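# Make up the polishing kit and the gilding kit for the decoy bench

## Task

Make up two kits from the stock on the blue mat: the red tray gets the white bottle with the orange cap, the green-lidded pot and the wooden burr block; the yellow tray gets the amber bottle and the gold-lidded pot. In each tray stand the tall bottle in the wide compartment at the back before any short thing goes in, then put each short thing into a front compartment of its own (either side), flat on the tray's floor. Set everything down gently and upright, tip nothing over, and leave the green bottle, the duck decoy and the rotary handpiece as they are.

Things in the scene. Friction and masses are not known exactly. Their poses are not given: they have to be found in the camera images.
- tray_red: Red plastic kit tray, fixed, 160 x 164 mm (x, y), floor 4 mm thick. Origin: centre of underside; x to its back (away from the robot), z up. Back: one compartment 74 x 156 mm inside, centred at x +39 mm, y 0. Front: two, each 74 x 76 mm inside, centred at x -39 mm, y +40 and -40 mm. Walls 4 mm thick, tops 14 mm above the bench (back wall 24 mm). Gets white bottle, green pot, burr block.
- tray_yellow: Yellow plastic kit tray, fixed, 160 x 164 mm (x, y), floor 4 mm thick. Origin: centre of underside; x to its back (away from the robot), z up. Back: one compartment 74 x 156 mm inside, centred at x +39 mm, y 0. Front: two, each 74 x 76 mm inside, centred at x -39 mm, y +40 and -40 mm. Walls 4 mm thick, tops 14 mm above the bench (back wall 24 mm). Gets amber bottle, gold pot.
- bottle_white: Tall white plastic bottle of polish with an orange label band. Upright, 112 mm high: straight body 44 mm in diameter up to 82 mm, then a shoulder and the orange cap 26 mm in diameter from 94 to 112 mm. Loose, about 160 g. Origin: centre of its underside, z up. Goes into the red tray, at the back.
- bottle_amber: Tall brown amber glass bottle of gilding size with a pale label band. Upright, 112 mm high: straight body 44 mm in diameter up to 82 mm, then a shoulder and the black cap 26 mm in diameter from 94 to 112 mm. Loose, about 200 g. Origin: centre of its underside, z up. Goes into the yellow tray, at the back.
- bottle_green: Tall dark green glass bottle with a pale label band. Upright, 112 mm high: straight body 44 mm in diameter up to 82 mm, then a shoulder and the white cap 26 mm in diameter from 94 to 112 mm. Loose, about 200 g. Origin: centre of its underside, z up. Stays in the stock where it is.
- pot_green: Short round pot, white body with a green band and a green lid 44 mm in diameter, 44 mm high (the body under the lid, up to 30 mm, is 43 mm in diameter). Loose, upright, about 70 g. Origin: centre of its underside, z up. Polishing compound; goes into the red tray, in front.
- pot_gold: Short round pot, white body with a gold band and a gold lid 44 mm in diameter, 44 mm high (the body under the lid, up to 30 mm, is 43 mm in diameter). Loose, upright, about 70 g. Origin: centre of its underside, z up. Gilding powder, closed; goes into the yellow tray, in front.
- burr_block: Wooden block 58 mm long (x), 34 mm wide (y), 40 mm high, with six small rotary burrs standing in its top, up to 56 mm above the bench and within 13 mm of its long centre line. Loose, about 70 g. Grip it across its 34 mm width. Origin: centre of its underside, x along its length, z up. Goes into the red tray, in front; it fits a front compartment at any yaw.
- decoy: Grey carved duck decoy with gold wing feathers and bill on a dark wooden plinth 110 x 64 mm; about 180 mm long, 72 mm wide and 135 mm high. Loose, 600 g. Origin: centre of the plinth's underside, x towards the bill, z up. Stays where it is.
- handpiece: Black rotary-tool handpiece lying on a black rubber rest, with a small white polishing wheel at its tip; about 160 mm long, 50 mm wide, 35 mm high. Loose, 220 g. Origin: under the middle of the rest, x towards the wheel. Stays where it is.
Not all that is in view belongs to the job. What is meant by the pot_green is not pink or purple, and is the larger of those in its own colour.

How it is judged (in metres and radians):
At the end, for the whole second after the job is handed in: Each kit complete in its tray: bottle in the back compartment, short things in front compartments, each standing on the tray floor within 5 mm, upright within 0.12 rad, its centre within 19 mm of the row's middle in tray x and 64 mm of the tray centre in tray y, at rest (x of bottle_white in the frame of tray_red between 0.02 and 0.058 m and y of bottle_white in the frame of tray_red between -0.064 and 0.064 m and z of bottle_white in the frame of tray_red between -0.002 and 0.009 m and angle between each of bottle_white, pot_green, burr_block, bottle_amber, pot_gold's own z axis and vertical below 0.12 rad and linear speed of each of bottle_white, pot_green, burr_block, bottle_amber, pot_gold below 0.02 m/s and angular speed of each of bottle_white, pot_green, burr_block, bottle_amber, pot_gold below 0.3 rad/s and x of pot_green in the frame of tray_red between -0.058 and -0.02 m and y of pot_green in the frame of tray_red between -0.064 and 0.064 m and z of pot_green in the frame of tray_red between -0.002 and 0.009 m and x of burr_block in the frame of tray_red between -0.058 and -0.02 m and y of burr_block in the frame of tray_red between -0.064 and 0.064 m and z of burr_block in the frame of tray_red between -0.002 and 0.009 m and x of bottle_amber in the frame of tray_yellow between 0.02 and 0.058 m and y of bottle_amber in the frame of tray_yellow between -0.064 and 0.064 m and z of bottle_amber in the frame of tray_yellow between -0.002 and 0.009 m and x of pot_gold in the frame of tray_yellow between -0.058 and -0.02 m and y of pot_gold in the frame of tray_yellow between -0.064 and 0.064 m and z of pot_gold in the frame of tray_yellow between -0.002 and 0.009 m); the robot touches nothing.
It fails at once if a stock item is dropped or flung instead of set down ((height (world z) of bottle_white below 0.025 m and linear speed of bottle_white above 0.65 m/s) or (height (world z) of pot_green below 0.025 m and linear speed of pot_green above 0.65 m/s) or (height (world z) of burr_block below 0.025 m and linear speed of burr_block above 0.65 m/s) or (height (world z) of bottle_amber below 0.025 m and linear speed of bottle_amber above 0.65 m/s) or (height (world z) of pot_gold below 0.025 m and linear speed of pot_gold above 0.65 m/s)).
It fails at once if a stock item is tipped over (angle between any of bottle_white, pot_green, burr_block, bottle_amber, pot_gold's own z axis and vertical above 0.7 rad).
It fails at once if a short thing is put into its tray before that tray's tall bottle stands at the back of it ((x of pot_green in the frame of tray_red between -0.08 and 0.08 m and y of pot_green in the frame of tray_red between -0.082 and 0.082 m and z of pot_green in the frame of tray_red between -0.01 and 0.014 m and not (x of bottle_white in the frame of tray_red between 0 and 0.08 m and y of bottle_white in the frame of tray_red between -0.082 and 0.082 m and z of bottle_white in the frame of tray_red between -0.01 and 0.04 m)) or (x of burr_block in the frame of tray_red between -0.08 and 0.08 m and y of burr_block in the frame of tray_red between -0.082 and 0.082 m and z of burr_block in the frame of tray_red between -0.01 and 0.014 m and not (x of bottle_white in the frame of tray_red between 0 and 0.08 m and y of bottle_white in the frame of tray_red between -0.082 and 0.082 m and z of bottle_white in the frame of tray_red between -0.01 and 0.04 m)) or (x of pot_gold in the frame of tray_yellow between -0.08 and 0.08 m and y of pot_gold in the frame of tray_yellow between -0.082 and 0.082 m and z of pot_gold in the frame of tray_yellow between -0.01 and 0.014 m and not (x of bottle_amber in the frame of tray_yellow between 0 and 0.08 m and y of bottle_amber in the frame of tray_yellow between -0.082 and 0.082 m and z of bottle_amber in the frame of tray_yellow between -0.01 and 0.04 m))).
It fails at once if the green bottle, the decoy or the handpiece is disturbed (moved over 15 mm or tipped) ((distance of bottle_green from where it was at the start of the episode above 0.015 m or angle between bottle_green's own z axis and vertical above 0.3 rad) or (distance of decoy from where it was at the start of the episode above 0.015 m or angle between decoy's own z axis and vertical above 0.3 rad) or (distance of handpiece from where it was at the start of the episode above 0.015 m or angle between handpiece's own z axis and vertical above 0.3 rad)).
It also fails if it takes over 122 s, if anything falls off the work surface, if the arm or the gripper's body presses on something with over 40 N, if the wrist force passes 120 N, or if a joint passes its speed limit or range.

## Robot

A 6-joint arm with a two-finger parallel gripper is mounted at the origin on the work surface. World frame = base frame: x ahead of the robot, y to its left, z up, the work surface at z = 0. Lengths are in mm, angles in rad, forces in N, time in s.
With the tool pointing down it reaches from about 275 to 1000 mm from the base axis. Payload 8.4 kg.
Tool frame: the origin (TCP) lies between the finger pads; the fingertips stand r.tips_ahead ahead of it and the grasp point (between the pads) lies 6 mm ahead of it (r.tips_ahead is the distance from the TCP to the fingertips, in mm); z points along the fingers, y is the line along which they close (so a half turn about z gives the same grasp; the last joint's range is limited). The gripper opens to 85 mm and grips with 20 to 120 N. Pads are 22 mm wide; open, the fingers measure 114 mm over their backs; the gripper's body (76 mm by 85 mm) begins 54 mm behind the grasp point. The pads swing forward as they close: fully open they stand 13 mm farther back than shut.
Start: joints at [1.212, 0.353, 1.633, -0, 1.155, -0.002], TCP at [218.297, 585.64, 256.281] pointing down, gripper open.
Joint ranges: [-2.63, 2.63], [-0.92, 2.1], [0.06, 2.66], [-1.3, 4.44], [0, 2.69], [-3.02, 3.02]. Speed limits (rad/s): [2.22, 2.22, 2.79, 3.14, 3.14, 3.14].

## Interface

Orientations are given as [roll, pitch, yaw] about the fixed x, y, z axes, in that order (R = Rz(yaw) Ry(pitch) Rx(roll)).
In Python, from rig import r gives the robot as it stands.
- The arm moves only by the tool carry_out, never from a script. Its arguments are lists of equal length, an entry for each row: "delta_pos": the shift along the tool's x, y, z in m, a list of three; "rot": the turn, a rotation vector about the tool's x, y, z in degrees, a list of three. A call has 1 to 8 rows; each row is the pose to reach, as a shift and turn from the pose commanded when the call began, along the tool's axes at that moment; what a row does not reach only later rows make up. A row lasts 1/8 s, in which the tool goes at most 62.5 mm and 10.7 degrees, less where a joint would pass 70% of its speed; a pose out of reach is approached as far as the arm can. A call with a gripper value outside its range is refused whole. "claw" is the finger opening in m, from 0 to 0.0854, set as the call begins (left out, the last holds). The fingers move at their own pace and stop on an object; "grip_force" is the grip in N (left out, the last holds). Time passes only in rows, so rows that repeat a pose let the fingers close. It gives the time, the measured TCP pose, the force, the opening and the grip force at its end, in the units of the state.
- r.sense(): the state, without advancing time (a new reading comes with each control period).
- r.grab_frame(name): name is "scene" or "top" or "wrist"; returns the picture (400x640x3 uint8, blue, green, red); there is no depth.
- r.camera_info(name): a dict with "fx", "fy", "cx", "cy" (pixels), "distortion" ([k1, k2, p1, p2, k3] as OpenCV has them; the pictures are not rectified), "pose" (4x4, takes a point from camera to world coordinates); the wrist camera has in their place "hand_eye" (4x4, takes a point from camera to tool coordinates, whose origin is the TCP and whose axes are the flange's). Camera axes: x right, y down, z forward; pixel columns grow to the right and rows downward; lengths in mm; the calibration is good to about 2 mm. A picture is of the moment at which its call begins: read the wrist's pose just before it. camera_info takes no time and is no camera call.
- r.sign_off(): hands the job in; it is judged then, once.
Trained networks look in the newest picture that a camera, given by its name, has taken for a name from the list of things; names that differ only in an ending like _2 or _b are one class to them, and where a whole thing is asked for, a point or a joint stands for the part that bears it (a point fixed in the world has none). Each returns a list of dicts, best first, with "p" (0 to 1); they miss things now and then, are a little off and sometimes report something else, mostly with a low value. They report only what shows in the picture. A call takes as long as a camera call. They do not tell look-alikes from the thing itself.
- r.recognise(thing, camera): "box" ([left, top, right, bottom] in pixels, round what is visible of it).
- r.cut_out(thing, camera): "mask" (400x640 bool, what is visible of it) and "box" ([left, top, right, bottom] in pixels, round what is visible of it).
The state is a dict: "clock": time; "qpos": joint angles; "qvel": joint speeds; "joint_efforts": joint torques, N m; "eef_pos": TCP position; "tcp_rot": TCP orientation; "contact_force": force on the tool from outside, world axes, zero at the start; "wrist_torque": the same for the moment, N m; "opening": opening from 0.0 (shut) to 1.0 (fully open); "grasp_force": force on a finger pad.
Only numpy, scipy, OpenCV 4.12 (cv2) and the standard library are available. Lean on these libraries where they do the work, as an engineer would, in place of code of your own. Each camera call takes 0.05 s, during which the arm holds its last target. There are 200 camera calls.

## Working session

There is one attempt and no reset: what is moved stays moved. The work goes in short steps, Python scripts to look and compute and a tool call to move; the robot and the scene stay as the last step left them, time stands still between calls to the robot, and variables do not carry over. Pictures are saved under pics/ and viewed, at most 14 in all, crops included, and the job is handed in when it is done.

Besides the shell and the picture viewer there is one more tool, called after "Emit:" by a JSON object that holds its "op" and its "data". carry_out: Moves the arm, as the interface text tells. Its arguments: {"type":"object","properties":{"delta_pos":{"type":"array","items":{"type":"array","items":{"type":"number"}}},"rot":{"type":"array","items":{"type":"array","items":{"type":"number"}}},"claw":{"type":"number"},"grip_force":{"type":"number"}},"required":["delta_pos","rot"]}

```bash
mkdir -p pics; ls; python3 - <<'E'
from rig import r
import cv2,numpy as np
print(r.sense(), r.tips_ahead)
for n in("scene","top"):
    im=r.grab_frame(n);cv2.imwrite(f"pics/{n}0.png",im);i=r.camera_info(n);print(n,i)
    for t in "tray_red tray_yellow bottle_white bottle_amber bottle_green pot_green pot_gold burr_block decoy handpiece".split():
        print(t,[(d['box'],round(d['p'],2)) for d in r.recognise(t,n)][:5])
print(r.camera_info("wrist"))
E
```

```text
pics
{'clock': 0.0, 'qpos': array([ 1.21161040e+00,  3.53641293e-01,  1.63414462e+00,  1.33551078e-05,
        1.15523012e+00, -2.39342024e-03]), 'qvel': array([-0.00054956, -0.00131193, -0.00029313, -0.00063432,  0.00097125,
        0.00039834]), 'joint_efforts': array([-5.09392703e-03, -6.05240107e+01, -3.42066514e+01, -4.03397289e-04,
        9.28765250e-03, -2.09742257e-05]), 'eef_pos': array([218.12604864, 585.21390407, 255.56146447]), 'tcp_rot': array([-3.14016930e+00, -1.56174532e-05,  2.78479473e+00]), 'contact_force': array([ 0.57999233, -0.18052447,  1.10498147]), 'wrist_torque': array([-0.04065792, -0.04508986, -0.04318042]), 'grasp_force': 0.0, 'opening': 1.0060082736914213} 25.0
scene {'fx': 409.0549154496908, 'fy': 409.0549154496908, 'cx': 319.4652318233251, 'cy': 201.31111061372943, 'distortion': array([-0.08131297,  0.        ,  0.        ,  0.        ,  0.        ]), 'pose': array([[ 8.07258014e-03,  7.81283969e-01, -6.24123540e-01,
         1.08384073e+03],
       [ 9.99792247e-01,  5.37591973e-03,  1.96612083e-02,
        -9.91839638e+00],
       [ 1.87162249e-02, 
[... 1826 characters left out ...]
.7, 138.0, 380.0, 165.8], 0.98)]
decoy [([324.3, 48.1, 405.3, 115.5], 0.9), ([425.8, 160.8, 517.1, 255.1], 0.66)]
handpiece [([216.6, 67.2, 250.8, 141.5], 0.63)]
{'fx': 331.1265475934178, 'fy': 331.1265475934178, 'cx': 312.28421185071363, 'cy': 195.7181294473493, 'distortion': array([0.01761296, 0.        , 0.        , 0.        , 0.        ]), 'hand_eye': array([[ 2.49839961e-04, -9.60337490e-01, -2.78840174e-01,
         7.09415733e+01],
       [ 9.99999761e-01,  6.02409254e-05,  6.88524468e-04,
         3.15982416e-01],
       [-6.44418269e-04, -2.78840280e-01,  9.60337276e-01,
        -1.18227483e+02],
       [ 0.00000000e+00,  0.00000000e+00,  0.00000000e+00,
         1.00000000e+00]])}
```

```bash
python3 - <<'E'
import cv2
a=cv2.imread("pics/top0.png");cv2.imwrite("pics/topc.png",cv2.resize(a[30:330,120:530],(800,585),interpolation=cv2.INTER_CUBIC))
E
```

```text
(no output)
```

View pics/topc.png

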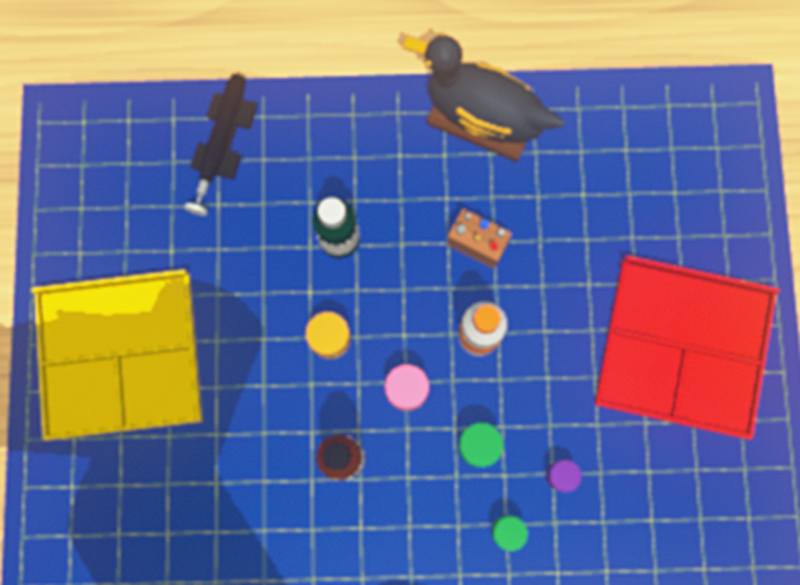

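View pics/scene0.png

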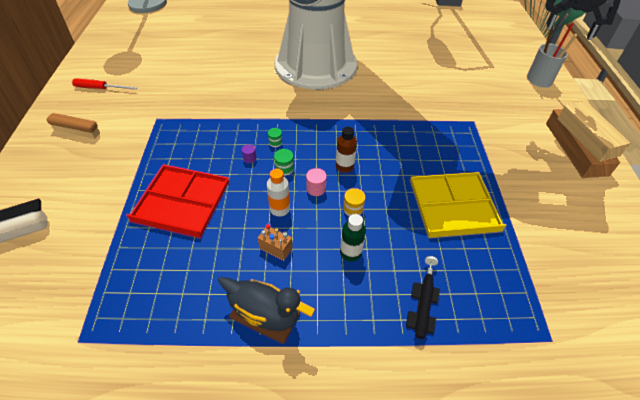

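The top view shows four short round things that could be taken for the pot_green. They are a large green one at about (366,258), a small green one at (380,302), a purple one at (410,274) and a pink one at (329,227). The large green one fits, because it is green and the larger of the two greens. Next I'll measure everything and confirm this in a crop.

```bash
cat > h.py <<'E'
import cv2,numpy as np
from scipy.optimize import minimize
from scipy.spatial.transform import Rotation as R
from rig import r
def proj(P,c):
    T=np.linalg.inv(c['pose']);K=np.array([[c['fx'],0,c['cx']],[0,c['fy'],c['cy']],[0,0,1]])
    return cv2.projectPoints(np.float64(P).reshape(-1,1,3),cv2.Rodrigues(T[:3,:3])[0],T[:3,3],K,c['distortion'])[0][:,0]
def ray(u,v,z,c):
    K=np.array([[c['fx'],0,c['cx']],[0,c['fy'],c['cy']],[0,0,1]])
    p=cv2.undistortPoints(np.float64([[[u,v]]]),K,c['distortion'])[0,0]
    d=c['pose'][:3,:3]@[p[0],p[1],1];o=c['pose'][:3,3];return (o+d*(z-o[2])/d[2])[:2]
t=np.linspace(0,2*np.pi,40,endpoint=False)
cyl=lambda rad,z0,z1:np.vstack([np.c_[rad*np.cos(t),rad*np.sin(t),0*t+z] for z in(z0,z1)])
box=lambda x0,x1,y,z:np.array([[a,b,c] for a in(x0,x1) for b in(-y,y) for c in(0,z)],float)
BOT=[cyl(22,0,82),np.vstack([cyl(22,82,82),cyl(13,94,94)]),cyl(13,94,112)]
TRAY=[box(-80,80,82,14),box(76,80,82,24)]
MOD=dict(bottle=BOT,pot=[cyl(22,0,44)],burr_block=[box(-29,29,17,40)],tray=TRAY)
def fit(mask,parts,c,x0,yaw0=None):
    S=8;ys,xs=np.nonzero(mask);l,tp=xs.min()-12,ys.min()-12;w,h=xs.max()+12-l,ys.max()+12-tp
    M=cv2.resize(mask[tp:tp+h,l:l+w].astype(np.uint8),(w*S,h*S),interpolation=cv2.INTER_NEAREST)
    def cost(q):
        A=np.zeros_like(M);a=q[2] if len(q)>2 else 0
        Rz=np.array([[np.cos(a),-np.sin(a),0],[np.sin(a),np.cos(a),0],[0,0,1]])
        for P in parts:
            uv=proj(P@Rz.T+[q[0],q[1],0],c);uv=((uv+.5-[l,tp])*S).astype(np.int32)
            cv2.fillConvexPoly(A,cv2.convexHull(uv),1)
        return 1-(A&M).sum()/((A|M).sum())
    q0=list(x0)+([] if yaw0 is None else [yaw0]);n=len(q0)
    sim=np.array([q0]+[np.array(q0)+np.eye(n)[i]*[10,10,.15][i] for i in range(n)])
    b=minimize(cost,q0,method='Nelder-Mead',options=dict(initial_simplex=sim,xatol=.05,fatol=1e-4));return b.x.round(3),round(1-b.fun,3)
E
python3 - <<'E'
from h import *
im=r.grab_frame("top");c=r.camera_info("top")
cv2.imwrite("pics/cand.png",cv2.resize(im[205:325,310:430],(600,600),interpolation=cv2.INTER_CUBIC))
exp=dict(tray_red=(471,208,-.25),tray_yellow=(177,212,.1),bottle_white=(366,197),bottle_amber=(293,265),pot_green=(366,258),pot_gold=(287,201),burr_block=(366,152,None))
hsv=cv2.cvtColor(im,cv2.COLOR_BGR2HSV)
for n,e in exp.items():
    k=n if n=='burr_block' else n.split('_')[0]
    x0=ray(e[0],e[1],dict(bottle=60,pot=30,tray=10,burr_block=30)[k],c)
    L=r.cut_out(n,"top");L=[d for d in L if abs((d['box'][0]+d['box'][2])/2-e[0])<12 and abs((d['box'][1]+d['box'][3])/2-e[1])<12]
    if not L: print(n,"miss",x0);continue
    ys=[-.5,.3] if k=='burr_block' else [e[2]] if k=='tray' else [None]
    print(n,x0.round(),L[0]['p'],L[0]['mask'].sum(),[fit(L[0]['mask'],MOD[k],c,x0,y) for y in ys])
    if k=='tray':
        m=((hsv[...,1]>120)&(hsv[...,2]>60)&((hsv[...,0]<8)|(hsv[...,0]>172) if n=='tray_red' else (hsv[...,0]>20)&(hsv[...,0]<34)))
        B=L[0]['box'];mm=np.zeros_like(m);s=np.s_[int(B[1])-4:int(B[3])+5,int(B[0])-4:int(B[2])+5];mm[s]=m[s];print(' colour',fit(mm,MOD[k],c,x0,ys[0]))
# cap / lid centroids
for n,(lo,hi),z,e in [('orange',(8,18),112,(370,192)),('gold',(18,30),44,(287,201)),('green',(55,80),44,(366,258))]:
    m=((hsv[...,0]>=lo)&(hsv[...,0]<=hi)&(hsv[...,1]>130)&(hsv[...,2]>100)).astype(np.uint8)
    _,lab,st,ce=cv2.connectedComponentsWithStats(m);i=1+np.argmin(np.hypot(*(ce[1:]-e).T)+1e3*(st[1:,4]<40));print(n,st[i],ray(*ce[i],z,c).round(1))
print('green bottle',ray(290,138,112,c),'pink',ray(329,227,44,c))
E
```

```text
tray_red [ 529. -295.] 0.9 6550 [(array([ 5.30474e+02, -2.95471e+02, -2.49000e-01]), np.float64(0.983))]
 colour (array([ 5.30062e+02, -2.97011e+02, -2.51000e-01]), np.float64(0.97))
tray_yellow [537. 310.] 0.7 6333 [(array([5.38431e+02, 3.05235e+02, 9.80000e-02]), np.float64(0.976))]
 colour (array([5.38181e+02, 3.04925e+02, 9.80000e-02]), np.float64(0.978))
bottle_white miss [549.85961798 -76.58196474]
bottle_amber [422.  68.] 0.65 457 [(array([423.989,  67.482]), np.float64(0.934))]
pot_green [432. -74.] 0.81 390 [(array([433.594, -72.999]), np.float64(0.907))]
pot_gold [551.  81.] 0.77 414 [(array([550.73 ,  79.902]), np.float64(0.926))]
burr_block [648. -83.] 0.63 567 [(array([652.433, -80.147,  -2.1  ]), np.float64(0.924)), (array([652.304, -80.421,   1.035]), np.float64(0.924))]
orange [363 187  13  14 143] [548.7 -78.3]
gold [277 191  22  22 368] [548.1  78.2]
green [355 247  23  22 388] [432.6 -73.6]
green bottle [658.43343663  66.79934115] pink [494.4363685   -2.53838368]
```

View pics/cand.png

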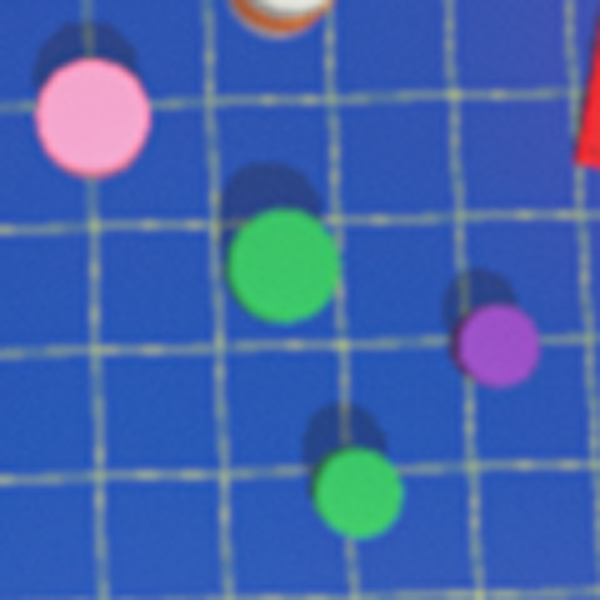

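The crop (5x, origin at 310,205) shows the large green pot at (285,265). The small green one is at (358,492), purple at (498,345) and pink at (92,117). The large green pot, at world (433,-73), is pot_green. Next I'll plan the first pick.

```bash
cat >> h.py <<'E'
TR=dict(red=(530.3,-296.2,-.25),yellow=(538.3,305.0,.098))
def tray(n,x,y):
    a,b,w=TR[n];return a+x*np.cos(w)-y*np.sin(w),b+x*np.sin(w)+y*np.cos(w)
def plan(*T):
    s=r.sense();p=s['eef_pos'];M=R.from_euler('xyz',s['tcp_rot']);print('clock',s['clock'],p.round(1),s['tcp_rot'].round(3),'open',round(s['opening'],3),'F',s['contact_force'].round(1),s['grasp_force'])
    for x,y,z,w in T:   # world tcp targets, yaw
        N=R.from_euler('xyz',[np.pi,0,w]);d=M.inv().apply(np.array([x,y,z])-p);rv=np.degrees((M.inv()*N).as_rotvec())
        print((x,y,z,w),'->',(d/1000).round(4),rv.round(1));p=np.array([x,y,z]);M=N
E
python3 - <<'E'
from h import *
w=2.785;x,y=tray('red',39,0);print(x,y)
plan((549,-78,200,w),(549,-78,76,w),(549,-78,170,w),(x,y,170,w),(x,y,81,w))
E
```

```text
568.0875844467151 -305.8487544109264
clock 1.5 [218.3 585.6 256.3] [-3.142 -0.     2.785] open 1.0 F [-0.2  1.6  0.3] 0.0
(549, -78, 200, 2.785) -> [-0.5417 -0.5063  0.0563] [-0. -0. -0.]
(549, -78, 76, 2.785) -> [ 0.    -0.     0.124] [0. 0. 0.]
(549, -78, 170, 2.785) -> [ 0.     0.    -0.094] [0. 0. 0.]
(np.float64(568.0875844467151), np.float64(-305.8487544109264), 170, 2.785) -> [-0.0974 -0.2069 -0.    ] [0. 0. 0.]
(np.float64(568.0875844467151), np.float64(-305.8487544109264), 81, 2.785) -> [ 0.    -0.     0.089] [0. 0. 0.]
```

Emit:
{"op": "carry_out", "data": {"delta_pos": [[-0.5417,-0.5063,0.0563],[-0.5417,-0.5063,0.0563],[-0.5417,-0.5063,0.0563],[-0.5417,-0.5063,0.0563],[-0.5417,-0.5063,0.0563],[-0.5417,-0.5063,0.0563],[-0.5417,-0.5063,0.0563],[-0.5417,-0.5063,0.0563]], "rot": [[0,0,0],[0,0,0],[0,0,0],[0,0,0],[0,0,0],[0,0,0],[0,0,0],[0,0,0]], "claw": 0.066, "grip_force": 40}}

```text
clock: 2.5
eef_pos: [441.5, 137.6, 218.7]
tcp_rot: [3.141, 0.001, 2.785]
contact_force: [1.4, 1.2, 1.8]
opening: 0.77
grasp_force: 0.0
```

```bash
python3 - <<'E'
from h import *
plan((549,-78,200,2.785))
E
```

```text
clock 2.5 [441.5 137.6 218.7] [3.141e+00 1.000e-03 2.785e+00] open 0.77 F [1.4 1.2 1.8] 0.0
(549, -78, 200, 2.785) -> [-0.176  -0.1645  0.0187] [ 0.   0.1 -0. ]
```

Emit:
{"op": "carry_out", "data": {"delta_pos": [[-0.176,-0.1645,0.0187],[-0.176,-0.1645,0.0187],[-0.176,-0.1645,0.0187],[-0.176,-0.1645,0.0187],[-0.176,-0.1645,0.0187],[-0.176,-0.1645,0.0187]], "rot": [[0,0,0],[0,0,0],[0,0,0],[0,0,0],[0,0,0],[0,0,0]]}}

```text
clock: 3.25
eef_pos: [547.7, -76.1, 199.5]
tcp_rot: [3.141, -0.001, 2.784]
contact_force: [0.5, -0.3, 0.1]
opening: 0.777
grasp_force: 0.0
```

```bash
python3 - <<'E'
from h import *
plan((549,-78,200,2.785),(549,-78,76,2.785))
s=r.sense();im=r.grab_frame("wrist");cv2.imwrite("pics/w1.png",im)
c=r.camera_info("wrist");T=np.eye(4);T[:3,:3]=R.from_euler('xyz',s['tcp_rot']).as_matrix();T[:3,3]=s['eef_pos'];c['pose']=T@c['hand_eye']
print(proj([(549,-78,112),(549,-78,0),(652,-80,40),(433,-73,44)],c).round())
h=cv2.cvtColor(im,cv2.COLOR_BGR2HSV)
for n,(lo,hi),z in [('orange',(8,18),112),('green',(55,80),44)]:
    m=((h[...,0]>=lo)&(h[...,0]<=hi)&(h[...,1]>130)&(h[...,2]>100)).astype(np.uint8)
    _,lab,st,ce=cv2.connectedComponentsWithStats(m)
    for i in range(1,len(st)):
        if st[i,4]>150: print(n,st[i],ce[i].round(),ray(*ce[i],z,c).round(1))
E
```

```text
clock 3.25 [547.7 -76.1 199.5] [ 3.141e+00 -1.000e-03  2.784e+00] open 0.777 F [ 0.5 -0.3  0.1] 0.0
(549, -78, 200, 2.785) -> [-0.0019 -0.0013 -0.0005] [ 0.  -0.1 -0.1]
(549, -78, 76, 2.785) -> [ 0.    -0.     0.124] [0. 0. 0.]
[[310. 215.]
 [310. 177.]
 [346. 287.]
 [263.  48.]]
orange [288 159  30  15 163] [303. 164.] [515.6 -69.6]
orange [290 192  37  39 180] [310. 203.] [541.1 -75. ]
orange [ 314  251   62   50 1667] [343. 275.] [598.7 -71.8]
green [ 233   14   58   65 2844] [261.  46.] [431.6 -73.3]
```

View pics/w1.png

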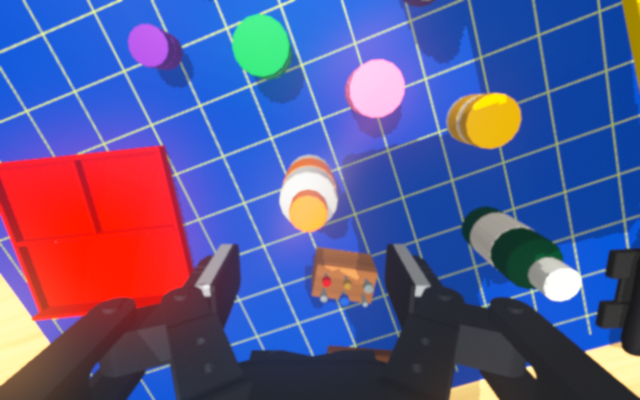

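The wrist view shows the orange cap at (309,211), against a predicted (310,215). The pink pot, green pot and block are also where expected. I'll descend, grip and lift.

Emit:
{"op": "carry_out", "data": {"delta_pos": [[-0.001,-0.001,0.04],[-0.001,-0.001,0.08],[-0.001,-0.001,0.11],[-0.001,-0.001,0.1235],[-0.001,-0.001,0.1235]], "rot": [[0,0,0],[0,0,0],[0,0,0],[0,0,0],[0,0,0]]}}

```text
clock: 3.92
eef_pos: [548.3, -76.7, 76.1]
tcp_rot: [-3.141, -0.001, 2.786]
contact_force: [0.1, 0.2, -0.5]
opening: 0.775
grasp_force: 0.0
```

Emit:
{"op": "carry_out", "data": {"delta_pos": [[0,0,0],[0,0,0],[0,0,0],[0,0,0],[0,0,0],[0,0,0]], "rot": [[0,0,0],[0,0,0],[0,0,0],[0,0,0],[0,0,0],[0,0,0]], "claw": 0.03}}

```text
clock: 4.68
eef_pos: [549.7, -77.6, 77.7]
tcp_rot: [3.141, 0.002, 2.784]
contact_force: [-1.1, -0.1, 6.9]
opening: 0.503
grasp_force: 40.2
```

Emit:
{"op": "carry_out", "data": {"delta_pos": [[0,0,-0.015],[0,0,-0.04],[0,0,-0.07],[0,0,-0.094],[0,0,-0.094]], "rot": [[0,0,0],[0,0,0],[0,0,0],[0,0,0],[0,0,0]]}}

```text
clock: 5.3
eef_pos: [550.1, -77.7, 172.7]
tcp_rot: [3.141, 0.004, 2.785]
contact_force: [0.2, 1.2, -2.9]
opening: 0.502
grasp_force: 41.2
```

```bash
python3 - <<'E'
from h import *
x,y=tray('red',39,0);w=2.785
plan((x,y,170,w),(x,y,81,w),(x,y,180,w))
E
```

```text
clock 5.3 [550.1 -77.7 172.7] [3.141 0.004 2.785] open 0.502 F [ 0.2  1.2 -2.9] 41.17657299153507
(np.float64(568.0875844467151), np.float64(-305.8487544109264), 170, 2.785) -> [-0.0966 -0.2075  0.003 ] [ 0.1  0.3 -0. ]
(np.float64(568.0875844467151), np.float64(-305.8487544109264), 81, 2.785) -> [ 0.    -0.     0.089] [0. 0. 0.]
(np.float64(568.0875844467151), np.float64(-305.8487544109264), 180, 2.785) -> [ 0.     0.    -0.099] [0. 0. 0.]
```

Emit:
{"op": "carry_out", "data": {"delta_pos": [[-0.02,-0.042,0.003],[-0.044,-0.094,0.003],[-0.068,-0.146,0.003],[-0.088,-0.189,0.003],[-0.0966,-0.2075,0.003],[-0.0966,-0.2075,0.003],[-0.0966,-0.2075,0.003]], "rot": [[0,0,0],[0,0,0],[0,0,0],[0,0,0],[0,0,0],[0,0,0],[0,0,0]]}}

```text
clock: 6.18
eef_pos: [566.4, -304.2, 166.6]
tcp_rot: [3.141, -0.002, 2.785]
contact_force: [0.3, -0.8, -1.0]
opening: 0.504
grasp_force: 41.3
```

Emit:
{"op": "carry_out", "data": {"delta_pos": [[0,0,0.03],[0,0,0.055],[0,0,0.072],[0,0,0.08],[0,0,0.084],[0,0,0.086],[0,0,0.087]], "rot": [[0,0,0],[0,0,0],[0,0,0],[0,0,0],[0,0,0],[0,0,0],[0,0,0]]}}

```text
clock: 7.05
eef_pos: [567.6, -306.0, 81.7]
tcp_rot: [-3.142, 0.002, 2.785]
contact_force: [-1.3, 2.0, 12.1]
opening: 0.503
grasp_force: 41.7
```

```bash
python3 - <<'E'
from h import *
x,y=tray('red',39,0);w=2.785
plan((x,y,82,w))
E
```

```text
clock 7.05 [ 567.6 -306.    81.7] [-3.142e+00  2.000e-03  2.785e+00] open 0.503 F [-1.3  2.  12.1] 41.74210642464459
(np.float64(568.0875844467151), np.float64(-305.8487544109264), 82, 2.785) -> [-0.0004  0.0003 -0.0003] [-0.   0.1 -0. ]
```

The bottle is on the floor at 12 N, so I'll release and rise, then plan the amber bottle.

Emit:
{"op": "carry_out", "data": {"delta_pos": [[0,0,-0.0005],[0,0,-0.0005],[0,0,-0.0005],[0,0,-0.0005]], "rot": [[0,0,0],[0,0,0],[0,0,0],[0,0,0]], "claw": 0.066}}

```text
clock: 7.55
eef_pos: [566.7, -305.7, 80.7]
tcp_rot: [-3.142, -0.0, 2.785]
contact_force: [0.1, -1.1, 0.4]
opening: 0.769
grasp_force: 0.0
```

Emit:
{"op": "carry_out", "data": {"delta_pos": [[0,0,-0.02],[0,0,-0.06],[0,0,-0.11],[0,0,-0.12],[0,0,-0.12]], "rot": [[0,0,0],[0,0,0],[0,0,0],[0,0,0],[0,0,0]]}}

```text
clock: 8.18
eef_pos: [567.2, -305.8, 202.3]
tcp_rot: [-3.141, 0.002, 2.785]
contact_force: [-0.5, -0.4, -0.9]
opening: 0.769
grasp_force: 0.0
```

```bash
python3 - <<'E'
from h import *
x,y=tray('yellow',39,-20);w=2.785
plan((424,67.5,200,w),(424,67.5,76,w),(424,67.5,190,w),(x,y,190,w),(x,y,82,w))
for d in r.recognise("bottle_white","top"): print(d)
E
```

```text
clock 8.175 [ 567.2 -305.8  202.3] [-3.141e+00  2.000e-03  2.785e+00] open 0.769 F [-0.5 -0.4 -0.9] 0.0
(424, 67.5, 200, 2.785) -> [0.2646 0.2998 0.0016] [-0.   0.1 -0. ]
(424, 67.5, 76, 2.785) -> [ 0.    -0.     0.124] [0. 0. 0.]
(424, 67.5, 190, 2.785) -> [ 0.     0.    -0.114] [0. 0. 0.]
(np.float64(579.0697360363746), np.float64(288.9118483496601), 190, 2.785) -> [-0.068   0.2616  0.    ] [0. 0. 0.]
(np.float64(579.0697360363746), np.float64(288.9118483496601), 82, 2.785) -> [ 0.    -0.     0.108] [0. 0. 0.]
{'box': [355.2, 182.5, 379.4, 212.1], 'p': 0.78}
{'box': [325.3, 47.1, 402.8, 111.1], 'p': 0.44}
{'box': [217.1, 67.0, 249.9, 141.1], 'p': 0.18}
```

Emit:
{"op": "carry_out", "data": {"delta_pos": [[0.2646,0.2998,0.0016],[0.2646,0.2998,0.0016],[0.2646,0.2998,0.0016],[0.2646,0.2998,0.0016],[0.2646,0.2998,0.0016],[0.2646,0.2998,0.0016],[0.2646,0.2998,0.0016],[0.2646,0.2998,0.0016]], "rot": [[0,0,0],[0,0,0],[0,0,0],[0,0,0],[0,0,0],[0,0,0],[0,0,0],[0,0,0]]}}

```text
clock: 9.22
eef_pos: [422.1, 68.8, 198.1]
tcp_rot: [-3.14, -0.002, 2.788]
contact_force: [0.0, 0.8, 0.0]
opening: 0.77
grasp_force: 0.0
```

```bash
python3 - <<'E'
from h import *
plan((424,67.5,200,2.785),(424,67.5,76,2.785))
s=r.sense();im=r.grab_frame("wrist");cv2.imwrite("pics/w2.png",im)
c=r.camera_info("wrist");T=np.eye(4);T[:3,:3]=R.from_euler('xyz',s['tcp_rot']).as_matrix();T[:3,3]=s['eef_pos'];c['pose']=T@c['hand_eye']
print(proj([(424,67.5,112),(424,67.5,0)],c).round())
for n in("bottle_amber",):
  for d in r.cut_out(n,"wrist")[:2]: print(d['box'],d['p'],fit(d['mask'],BOT,c,(424,67.5)))
im=r.grab_frame("top");c=r.camera_info("top")
for d in r.cut_out("bottle_white","top")[:2]: print(d['box'],d['p'],fit(d['mask'],BOT,c,(567,-305)), tray('red',39,0))
E
```

```text
clock 9.225 [422.1  68.8 198.1] [-3.140e+00 -2.000e-03  2.788e+00] open 0.77 F [0.  0.8 0. ] 0.0
(424, 67.5, 200, 2.785) -> [-0.0022 -0.0005 -0.0019] [-0.1 -0.1  0.2]
(424, 67.5, 76, 2.785) -> [ 0.    -0.     0.124] [0. 0. 0.]
[[311. 216.]
 [311. 178.]]
[278.6, 155.7, 339.2, 232.7] 0.59 (array([421.506,  67.106]), np.float64(0.966))
[494.2, 363.9, 534.3, 400.0] 0.2 (array([424. ,  67.5]), np.float64(0.0))
[464.7, 172.4, 499.5, 201.4] 0.75 (array([ 568.144, -306.535]), np.float64(0.94)) (np.float64(568.0875844467151), np.float64(-305.8487544109264))
[353.6, 248.0, 375.0, 269.1] 0.32 (array([ 567., -305.]), np.float64(0.0)) (np.float64(568.0875844467151), np.float64(-305.8487544109264))
```

View pics/w2.png

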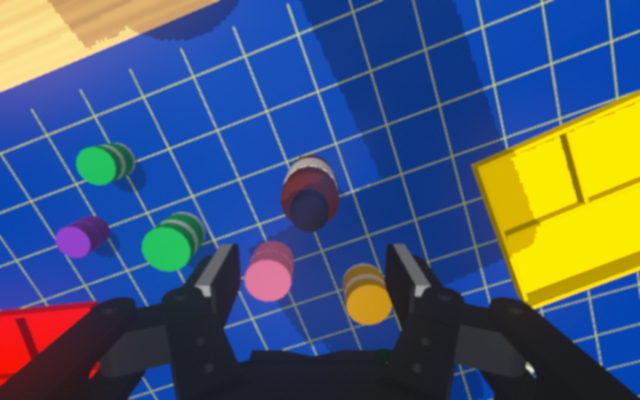

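The wrist view shows the amber cap at (310,210) between the fingers, with the pink pot at (270,270) clear of them. The white bottle stands in the red tray at tray (39,0). I'll grip the amber bottle.

Emit:
{"op": "carry_out", "data": {"delta_pos": [[-0.0005,0,0.04],[-0.0005,0,0.08],[-0.0005,0,0.11],[-0.0005,0,0.1235],[-0.0005,0,0.1235]], "rot": [[0,0,0],[0,0,0],[0,0,0],[0,0,0],[0,0,0]]}}

```text
clock: 10.05
eef_pos: [423.9, 66.9, 75.1]
tcp_rot: [-3.141, -0.001, 2.784]
contact_force: [-0.4, 0.2, 0.7]
opening: 0.777
grasp_force: 0.0
```

Emit:
{"op": "carry_out", "data": {"delta_pos": [[0,0,0],[0,0,0],[0,0,0],[0,0,0],[0,0,0],[0,0,0]], "rot": [[0,0,0],[0,0,0],[0,0,0],[0,0,0],[0,0,0],[0,0,0]], "claw": 0.03}}

```text
clock: 10.8
eef_pos: [424.8, 67.5, 76.7]
tcp_rot: [3.141, 0.002, 2.785]
contact_force: [-0.9, -4.1, 7.0]
opening: 0.506
grasp_force: 40.4
```

Emit:
{"op": "carry_out", "data": {"delta_pos": [[0,0,-0.015],[0,0,-0.04],[0,0,-0.08],[0,0,-0.114],[0,0,-0.114],[0,0,-0.114]], "rot": [[0,0,0],[0,0,0],[0,0,0],[0,0,0],[0,0,0],[0,0,0]]}}

```text
clock: 11.55
eef_pos: [423.6, 67.5, 189.3]
tcp_rot: [3.142, -0.0, 2.785]
contact_force: [-0.0, 0.3, -0.9]
opening: 0.504
grasp_force: 41.0
```

```bash
python3 - <<'E'
from h import *
x,y=tray('yellow',39,-20);w=2.785
plan((x,y,190,w),(x,y,82,w))
E
```

```text
clock 11.55 [423.6  67.5 189.3] [ 3.142 -0.     2.785] open 0.504 F [-0.   0.3 -0.9] 41.0471111163497
(np.float64(579.0697360363746), np.float64(288.9118483496601), 190, 2.785) -> [-0.0684  0.2618 -0.0007] [ 0. -0. -0.]
(np.float64(579.0697360363746), np.float64(288.9118483496601), 82, 2.785) -> [ 0.    -0.     0.108] [0. 0. 0.]
```

Emit:
{"op": "carry_out", "data": {"delta_pos": [[-0.012,0.046,0],[-0.025,0.098,0],[-0.039,0.15,0],[-0.052,0.202,0],[-0.063,0.242,0],[-0.0684,0.2618,0],[-0.0684,0.2618,0],[-0.0684,0.2618,0]], "rot": [[0,0,0],[0,0,0],[0,0,0],[0,0,0],[0,0,0],[0,0,0],[0,0,0],[0,0,0]]}}

```text
clock: 12.55
eef_pos: [578.4, 288.0, 188.1]
tcp_rot: [-3.139, -0.002, 2.785]
contact_force: [-0.0, 0.7, -1.8]
opening: 0.504
grasp_force: 41.2
```

Emit:
{"op": "carry_out", "data": {"delta_pos": [[0,0,0.035],[0,0,0.07],[0,0,0.09],[0,0,0.1],[0,0,0.104],[0,0,0.106],[0,0,0.107],[0,0,0.1075]], "rot": [[0,0,0],[0,0,0],[0,0,0],[0,0,0],[0,0,0],[0,0,0],[0,0,0],[0,0,0]]}}

```text
clock: 13.55
eef_pos: [579.8, 289.1, 82.6]
tcp_rot: [3.141, 0.001, 2.785]
contact_force: [0.0, 0.2, -0.8]
opening: 0.508
grasp_force: 41.2
```

Emit:
{"op": "carry_out", "data": {"delta_pos": [[0,0,0.001],[0,0,0.0017],[0,0,0.0017],[0,0,0.0017]], "rot": [[0,0,0],[0,0,0],[0,0,0],[0,0,0]]}}

```text
clock: 14.05
eef_pos: [579.8, 289.0, 80.8]
tcp_rot: [3.141, 0.0, 2.785]
contact_force: [-1.3, -2.5, 5.5]
opening: 0.502
grasp_force: 41.7
```

Emit:
{"op": "carry_out", "data": {"delta_pos": [[0,0,0],[0,0,0],[0,0,0],[0,0,0]], "rot": [[0,0,0],[0,0,0],[0,0,0],[0,0,0]], "claw": 0.066}}

```text
clock: 14.55
eef_pos: [579.5, 288.9, 80.3]
tcp_rot: [-3.141, -0.0, 2.785]
contact_force: [0.6, -0.4, -0.8]
opening: 0.773
grasp_force: 0.0
```

Emit:
{"op": "carry_out", "data": {"delta_pos": [[0,0,-0.02],[0,0,-0.06],[0,0,-0.11],[0,0,-0.12],[0,0,-0.12]], "rot": [[0,0,0],[0,0,0],[0,0,0],[0,0,0],[0,0,0]]}}

```text
clock: 15.18
eef_pos: [580.0, 289.1, 202.0]
tcp_rot: [3.14, 0.002, 2.785]
contact_force: [-0.4, 0.3, -0.6]
opening: 0.773
grasp_force: 0.0
```

```bash
python3 - <<'E'
from h import *
x,y=tray('yellow',-39,40);w=2.785
plan((549.5,79,150,w),(549.5,79,40,w),(549.5,79,150,w),(x,y,150,w),(x,y,45,w))
E
```

```text
clock 15.175 [580.  289.1 202. ] [3.140e+00 2.000e-03 2.785e+00] open 0.773 F [-0.4  0.3 -0.6] 0.0
(549.5, 79, 150, 2.785) -> [-0.0448 -0.2076  0.0517] [ 0.1  0.1 -0. ]
(549.5, 79, 40, 2.785) -> [ 0.   -0.    0.11] [0. 0. 0.]
(549.5, 79, 150, 2.785) -> [ 0.    0.   -0.11] [0. 0. 0.]
(np.float64(495.57339976410174), np.float64(340.99218848975073), 150, 2.785) -> [0.142  0.2267 0.    ] [0. 0. 0.]
(np.float64(495.57339976410174), np.float64(340.99218848975073), 45, 2.785) -> [ 0.    -0.     0.105] [0. 0. 0.]
```

Emit:
{"op": "carry_out", "data": {"delta_pos": [[-0.0448,-0.2076,0.05],[-0.0448,-0.2076,0.05],[-0.0448,-0.2076,0.05],[-0.0448,-0.2076,0.05],[-0.0448,-0.2076,0.05],[-0.0448,-0.2076,0.05],[-0.0448,-0.2076,0.05]], "rot": [[0,0,0],[0,0,0],[0,0,0],[0,0,0],[0,0,0],[0,0,0],[0,0,0]]}}

```text
clock: 16.05
eef_pos: [549.2, 79.8, 150.4]
tcp_rot: [3.141, 0.0, 2.786]
contact_force: [0.5, -0.0, 0.2]
opening: 0.77
grasp_force: 0.0
```

```bash
cat >> h.py <<'E'
def wcam():
    s=r.sense();im=r.grab_frame("wrist")
    c=r.camera_info("wrist");T=np.eye(4);T[:3,:3]=R.from_euler('xyz',s['tcp_rot']).as_matrix();T[:3,3]=s['eef_pos'];c['pose']=T@c['hand_eye'];return im,c
E
python3 - <<'E'
from h import *
plan((549.5,79,40,2.785));im,c=wcam();print(proj([(549.5,79,44)],c))
for d in r.cut_out("pot_gold","wrist")[:3]: print(d['box'],d['p'],fit(d['mask'],MOD['pot'],c,(549.5,79)))
E
```

```text
clock 16.05 [549.2  79.8 150.4] [3.141 0.    2.786] open 0.77 F [ 0.5 -0.   0.2] 0.0
(549.5, 79, 40, 2.785) -> [-0.0005 -0.0007  0.1104] [0.  0.  0.1]
[[310.6733314 204.1703948]]
[473.0, 281.7, 546.8, 400.0] 0.73 (array([549.5,  79. ]), np.float64(0.0))
[280.8, 162.2, 340.0, 230.3] 0.62 (array([548.185,  79.497]), np.float64(0.952))
```

Emit:
{"op": "carry_out", "data": {"delta_pos": [[0,-0.0005,0.04],[0,-0.0005,0.08],[0,-0.0005,0.1],[0,-0.0005,0.109],[0,-0.0005,0.109]], "rot": [[0,0,0],[0,0,0],[0,0,0],[0,0,0],[0,0,0]]}}

```text
clock: 16.77
eef_pos: [548.9, 78.6, 41.3]
tcp_rot: [-3.141, -0.0, 2.785]
contact_force: [-0.1, 0.1, -0.1]
opening: 0.771
grasp_force: 0.0
```

Emit:
{"op": "carry_out", "data": {"delta_pos": [[0,0,0],[0,0,0],[0,0,0],[0,0,0],[0,0,0],[0,0,0]], "rot": [[0,0,0],[0,0,0],[0,0,0],[0,0,0],[0,0,0],[0,0,0]], "claw": 0.03, "grip_force": 35}}

```text
clock: 17.52
eef_pos: [549.6, 78.5, 42.6]
tcp_rot: [3.141, 0.002, 2.785]
contact_force: [-1.3, 0.6, 6.9]
opening: 0.5
grasp_force: 35.3
```

Emit:
{"op": "carry_out", "data": {"delta_pos": [[0,0,-0.015],[0,0,-0.05],[0,0,-0.1],[0,0,-0.14],[0,0,-0.14],[0,0,-0.14]], "rot": [[0,0,0],[0,0,0],[0,0,0],[0,0,0],[0,0,0],[0,0,0]]}}

```text
clock: 18.27
eef_pos: [548.5, 78.2, 181.6]
tcp_rot: [3.142, 0.0, 2.785]
contact_force: [0.6, -0.3, -0.9]
opening: 0.499
grasp_force: 35.7
```

```bash
python3 - <<'E'
from h import *
x,y=tray('yellow',-39,40);w=2.785
plan((x,y,180,w),(x,y,45,w))
E
```

```text
clock 18.275 [548.5  78.2 181.6] [3.142 0.    2.785] open 0.499 F [ 0.6 -0.3 -0.9] 35.71653664112091
(np.float64(495.57339976410174), np.float64(340.99218848975073), 180, 2.785) -> [0.1413 0.2277 0.0016] [ 0.  0. -0.]
(np.float64(495.57339976410174), np.float64(340.99218848975073), 45, 2.785) -> [ 0.    -0.     0.135] [0. 0. 0.]
```

Set-down should come at a TCP height of about 46.

Emit:
{"op": "carry_out", "data": {"delta_pos": [[0.024,0.038,0],[0.055,0.088,0],[0.086,0.138,0],[0.115,0.186,0],[0.135,0.218,0],[0.1413,0.2277,0],[0.1413,0.2277,0],[0.1413,0.2277,0]], "rot": [[0,0,0],[0,0,0],[0,0,0],[0,0,0],[0,0,0],[0,0,0],[0,0,0],[0,0,0]]}}

```text
clock: 19.27
eef_pos: [496.0, 339.6, 180.9]
tcp_rot: [-3.14, -0.001, 2.784]
contact_force: [1.2, -0.4, -0.3]
opening: 0.502
grasp_force: 35.8
```

Emit:
{"op": "carry_out", "data": {"delta_pos": [[0,0,0.04],[0,0,0.08],[0,0,0.11],[0,0,0.125],[0,0,0.131],[0,0,0.133],[0,0,0.134],[0,0,0.135]], "rot": [[0,0,0],[0,0,0],[0,0,0],[0,0,0],[0,0,0],[0,0,0],[0,0,0],[0,0,0]]}}

```text
clock: 20.27
eef_pos: [496.4, 341.3, 47.2]
tcp_rot: [3.141, 0.001, 2.785]
contact_force: [-0.5, 0.9, -0.6]
opening: 0.503
grasp_force: 35.8
```

Emit:
{"op": "carry_out", "data": {"delta_pos": [[0,0,0.001],[0,0,0.0015],[0,0,0.0015],[0,0,0.0015]], "rot": [[0,0,0],[0,0,0],[0,0,0],[0,0,0]]}}

```text
clock: 20.78
eef_pos: [496.3, 341.3, 46.6]
tcp_rot: [3.141, 0.001, 2.785]
contact_force: [-3.1, -2.5, 14.1]
opening: 0.506
grasp_force: 37.1
```

Emit:
{"op": "carry_out", "data": {"delta_pos": [[0,0,0],[0,0,0],[0,0,0],[0,0,0]], "rot": [[0,0,0],[0,0,0],[0,0,0],[0,0,0]], "claw": 0.062}}

```text
clock: 21.28
eef_pos: [495.9, 341.0, 44.8]
tcp_rot: [-3.141, -0.0, 2.785]
contact_force: [-0.2, -0.2, -0.0]
opening: 0.724
grasp_force: 0.0
```

Emit:
{"op": "carry_out", "data": {"delta_pos": [[0,0,-0.02],[0,0,-0.06],[0,0,-0.11],[0,0,-0.15],[0,0,-0.15]], "rot": [[0,0,0],[0,0,0],[0,0,0],[0,0,0],[0,0,0]]}}

```text
clock: 21.9
eef_pos: [497.8, 342.3, 200.0]
tcp_rot: [3.135, 0.004, 2.785]
contact_force: [-0.2, 0.6, -0.5]
opening: 0.726
grasp_force: 0.0
```

```bash
python3 - <<'E'
from h import *
x,y=tray('red',-39,40);w=2.785
plan((433,-73.3,190,w),(433,-73.3,150,w),(433,-73.3,41,w),(433,-73.3,180,w),(x,y,180,w),(x,y,46,w))
E
```

```text
clock 21.9 [497.8 342.3 200. ] [3.135 0.004 2.785] open 0.726 F [-0.2  0.6 -0.5] 0.0
(433, -73.3, 190, 2.785) -> [-0.0844 -0.4121  0.0078] [ 0.4  0.3 -0. ]
(433, -73.3, 150, 2.785) -> [ 0.   -0.    0.04] [0. 0. 0.]
(433, -73.3, 41, 2.785) -> [ 0.    -0.     0.109] [0. 0. 0.]
(433, -73.3, 180, 2.785) -> [ 0.     0.    -0.139] [0. 0. 0.]
(np.float64(502.4085739234657), np.float64(-247.7947487206478), 180, 2.785) -> [-0.126  -0.1393 -0.    ] [0. 0. 0.]
(np.float64(502.4085739234657), np.float64(-247.7947487206478), 46, 2.785) -> [ 0.    -0.     0.134] [0. 0. 0.]
```

Emit:
{"op": "carry_out", "data": {"delta_pos": [[-0.085,-0.411,0.045],[-0.085,-0.411,0.045],[-0.085,-0.411,0.045],[-0.085,-0.411,0.045],[-0.085,-0.411,0.045],[-0.085,-0.411,0.045],[-0.085,-0.411,0.045],[-0.085,-0.411,0.045]], "rot": [[0,0,0],[0,0,0],[0,0,0],[0,0,0],[0,0,0],[0,0,0],[0,0,0],[0,0,0]], "claw": 0.066}}

```text
clock: 22.9
eef_pos: [430.9, -76.2, 149.7]
tcp_rot: [-3.141, -0.001, 2.781]
contact_force: [0.1, 0.1, 0.4]
opening: 0.771
grasp_force: 0.0
```

Emit:
{"op": "carry_out", "data": {"delta_pos": [[-0.085,-0.411,0.045]], "rot": [[0,0,0]]}}

```text
clock: 23.02
eef_pos: [423.6, -133.6, 143.7]
tcp_rot: [3.141, 0.001, 2.789]
contact_force: [0.8, -0.4, -0.3]
opening: 0.778
grasp_force: 0.0
```

My second call repeated a relative shift and overshot in free air at z 144, touching nothing. I'll go back, after checking the pose.

```bash
python3 - <<'E'
from h import *
plan((433,-73.3,150,2.785))
E
```

```text
clock 23.025 [ 423.6 -133.6  143.7] [3.141e+00 1.000e-03 2.789e+00] open 0.778 F [ 0.8 -0.4 -0.3] 0.0
(433, -73.3, 150, 2.785) -> [ 0.012   0.0599 -0.0062] [0.1 0.1 0.2]
```

Emit:
{"op": "carry_out", "data": {"delta_pos": [[0.01,0.058,-0.004],[0.01,0.058,-0.004],[0.01,0.058,-0.004],[0.01,0.058,-0.004]], "rot": [[0,0,0],[0,0,0],[0,0,0],[0,0,0]]}}

```text
clock: 23.52
eef_pos: [433.5, -76.5, 147.3]
tcp_rot: [-3.141, -0.0, 2.787]
contact_force: [-0.4, -0.2, 0.0]
opening: 0.771
grasp_force: 0.0
```

```bash
python3 - <<'E'
from h import *
plan((433,-73.3,150,2.785),(433,-73.3,41,2.785));im,c=wcam();print(proj([(433,-73.3,44)],c))
for d in r.cut_out("pot_green","wrist")[:3]: print(d['box'],d['p'],fit(d['mask'],MOD['pot'],c,(433,-73.3)))
E
```

```text
clock 23.525 [433.5 -76.5 147.3] [-3.141 -0.     2.787] open 0.771 F [-0.4 -0.2  0. ] 0.0
(433, -73.3, 150, 2.785) -> [ 0.0016  0.0029 -0.0027] [-0.  -0.   0.1]
(433, -73.3, 41, 2.785) -> [ 0.    -0.     0.109] [0. 0. 0.]
[[315.69211288 202.61928188]]
[283.0, 157.1, 347.9, 229.5] 0.93 (array([430.821, -73.875]), np.float64(0.967))
[394.2, 199.7, 468.4, 267.4] 0.83 (array([433. , -73.3]), np.float64(0.0))
[167.9, 165.7, 223.6, 213.3] 0.6 (array([433. , -73.3]), np.float64(0.0))
```

Emit:
{"op": "carry_out", "data": {"delta_pos": [[0.0024,0.0026,0.04],[0.0024,0.0026,0.08],[0.0024,0.0026,0.098],[0.0024,0.0026,0.1065],[0.0024,0.0026,0.1065]], "rot": [[0,0,0],[0,0,0],[0,0,0],[0,0,0],[0,0,0]]}}

```text
clock: 24.25
eef_pos: [432.1, -73.9, 40.6]
tcp_rot: [-3.141, -0.001, 2.785]
contact_force: [-0.4, 1.0, 0.8]
opening: 0.773
grasp_force: 0.0
```

Emit:
{"op": "carry_out", "data": {"delta_pos": [[0,0,0],[0,0,0],[0,0,0],[0,0,0],[0,0,0],[0,0,0]], "rot": [[0,0,0],[0,0,0],[0,0,0],[0,0,0],[0,0,0],[0,0,0]], "claw": 0.03}}

```text
clock: 25.0
eef_pos: [432.8, -74.2, 41.7]
tcp_rot: [3.141, 0.002, 2.785]
contact_force: [-0.5, 0.7, 6.9]
opening: 0.503
grasp_force: 35.0
```

Emit:
{"op": "carry_out", "data": {"delta_pos": [[0,0,-0.015],[0,0,-0.05],[0,0,-0.1],[0,0,-0.14],[0,0,-0.14],[0,0,-0.14]], "rot": [[0,0,0],[0,0,0],[0,0,0],[0,0,0],[0,0,0],[0,0,0]]}}

```text
clock: 25.75
eef_pos: [431.7, -74.1, 180.9]
tcp_rot: [3.142, 0.0, 2.785]
contact_force: [-0.8, 0.8, -1.6]
opening: 0.498
grasp_force: 35.9
```

```bash
python3 - <<'E'
from h import *
x,y=tray('red',-39,-40);w=2.785
plan((x,y,181,w),(x,y,46,w))
E
```

```text
clock 25.75 [431.7 -74.1 180.9] [3.142 0.    2.785] open 0.498 F [-0.8  0.8 -1.6] 35.87418258190155
(np.float64(482.6162571831039), np.float64(-325.3077424574994), 181, 2.785) -> [-1.354e-01 -2.177e-01 -1.000e-04] [ 0.  0. -0.]
(np.float64(482.6162571831039), np.float64(-325.3077424574994), 46, 2.785) -> [ 0.    -0.     0.135] [0. 0. 0.]
```

Emit:
{"op": "carry_out", "data": {"delta_pos": [[-0.024,-0.038,0],[-0.054,-0.086,0],[-0.085,-0.136,0],[-0.112,-0.18,0],[-0.13,-0.209,0],[-0.1354,-0.2177,0],[-0.1354,-0.2177,0],[-0.1354,-0.2177,0]], "rot": [[0,0,0],[0,0,0],[0,0,0],[0,0,0],[0,0,0],[0,0,0],[0,0,0],[0,0,0]]}}

```text
clock: 26.75
eef_pos: [482.5, -323.9, 180.2]
tcp_rot: [3.141, -0.002, 2.785]
contact_force: [-0.6, 0.2, -1.5]
opening: 0.501
grasp_force: 36.0
```

Emit:
{"op": "carry_out", "data": {"delta_pos": [[0,0,0.04],[0,0,0.08],[0,0,0.11],[0,0,0.125],[0,0,0.131],[0,0,0.133],[0,0,0.134],[0,0,0.135],[0,0,0.135]], "rot": [[0,0,0],[0,0,0],[0,0,0],[0,0,0],[0,0,0],[0,0,0],[0,0,0],[0,0,0],[0,0,0]]}}

```text
invalid input at $: expected 1 to 8 rows
```

Emit:
{"op": "carry_out", "data": {"delta_pos": [[0,0,0.04],[0,0,0.08],[0,0,0.11],[0,0,0.125],[0,0,0.131],[0,0,0.133],[0,0,0.135],[0,0,0.135]], "rot": [[0,0,0],[0,0,0],[0,0,0],[0,0,0],[0,0,0],[0,0,0],[0,0,0],[0,0,0]]}}

```text
clock: 27.75
eef_pos: [483.3, -325.6, 46.3]
tcp_rot: [-3.141, 0.001, 2.785]
contact_force: [-0.9, -0.3, -0.7]
opening: 0.502
grasp_force: 36.0
```

Emit:
{"op": "carry_out", "data": {"delta_pos": [[0,0,0.001],[0,0,0.0015],[0,0,0.0015],[0,0,0.0015]], "rot": [[0,0,0],[0,0,0],[0,0,0],[0,0,0]]}}

```text
clock: 28.25
eef_pos: [483.3, -325.7, 45.7]
tcp_rot: [-3.141, 0.001, 2.785]
contact_force: [-4.1, 2.2, 12.7]
opening: 0.505
grasp_force: 37.2
```

Emit:
{"op": "carry_out", "data": {"delta_pos": [[0,0,0],[0,0,0],[0,0,0],[0,0,0]], "rot": [[0,0,0],[0,0,0],[0,0,0],[0,0,0]], "claw": 0.062}}

```text
clock: 28.75
eef_pos: [483.0, -325.4, 44.1]
tcp_rot: [3.142, -0.0, 2.785]
contact_force: [-0.0, 0.4, 0.4]
opening: 0.729
grasp_force: 0.0
```

Emit:
{"op": "carry_out", "data": {"delta_pos": [[0,0,-0.02],[0,0,-0.06],[0,0,-0.11],[0,0,-0.15],[0,0,-0.15],[0,0,-0.15]], "rot": [[0,0,0],[0,0,0],[0,0,0],[0,0,0],[0,0,0],[0,0,0]]}}

```text
clock: 29.5
eef_pos: [482.7, -325.2, 194.6]
tcp_rot: [-3.142, 0.0, 2.785]
contact_force: [0.3, 0.3, -0.6]
opening: 0.723
grasp_force: 0.0
```

```bash
python3 - <<'E'
from h import *
plan((652,-80,195,1.035),(652,-80,36,1.035))
E
```

```text
clock 29.5 [ 482.7 -325.2  194.6] [-3.142  0.     2.785] open 0.723 F [ 0.3  0.3 -0.6] 0.0
(652, -80, 195, 1.035) -> [-0.073   0.2889 -0.0004] [  0.    0.  100.3]
(652, -80, 36, 1.035) -> [-0.    -0.     0.159] [0. 0. 0.]
```

Emit:
{"op": "carry_out", "data": {"delta_pos": [[-0.01,0.036,-0.005],[-0.02,0.072,-0.005],[-0.03,0.11,-0.005],[-0.04,0.15,-0.005],[-0.05,0.19,-0.005],[-0.06,0.23,-0.005],[-0.068,0.268,-0.005],[-0.073,0.289,-0.005]], "rot": [[0,0,10],[0,0,20],[0,0,30],[0,0,40],[0,0,50],[0,0,60],[0,0,70],[0,0,80]]}}

```text
clock: 30.5
eef_pos: [652.3, -78.1, 197.4]
tcp_rot: [-3.139, -0.0, 1.384]
contact_force: [-0.2, -1.3, 0.4]
opening: 0.723
grasp_force: 0.0
```

Emit:
{"op": "carry_out", "data": {"delta_pos": [[0,0,0],[0,0,0],[0,0,0],[0,0,0]], "rot": [[0,0,10],[0,0,20.3],[0,0,20.3],[0,0,20.3]]}}

```text
clock: 31.0
eef_pos: [651.9, -80.1, 198.4]
tcp_rot: [-3.14, 0.001, 1.038]
contact_force: [-0.0, -0.6, 0.9]
opening: 0.726
grasp_force: 0.0
```

```bash
python3 - <<'E'
from h import *
plan((652,-80,150,1.035),(652,-80,36,1.035));im,c=wcam();print(proj([(652,-80,40)],c))
for d in r.cut_out("burr_block","wrist")[:2]: print(d['box'],d['p'],fit(d['mask'],MOD['burr_block'],c,(652,-80),1.035))
P=np.array([[a,b,40] for a,b in[(-29,-17),(29,-17),(29,17),(-29,17)]],float)
a=1.035;Q=P@np.array([[np.cos(a),-np.sin(a),0],[np.sin(a),np.cos(a),0],[0,0,1]]).T+[652,-80,0]
cv2.polylines(im,[proj(Q,c).round().astype(int)],True,(0,255,0),1);cv2.imwrite("pics/w3.png",im)
E
```

```text
clock 31.0 [651.9 -80.1 198.4] [-3.140e+00  1.000e-03  1.038e+00] open 0.726 F [-0.  -0.6  0.9] 0.0
(652, -80, 150, 1.035) -> [0.0002 0.0001 0.0484] [-0.1  0.   0.2]
(652, -80, 36, 1.035) -> [-0.    -0.     0.114] [0. 0. 0.]
[[312.81941885 185.35527797]]
[287.8, 146.0, 333.6, 218.2] 0.58 (array([649.271, -81.123,   1.056]), np.float64(0.971))
```

View pics/w3.png

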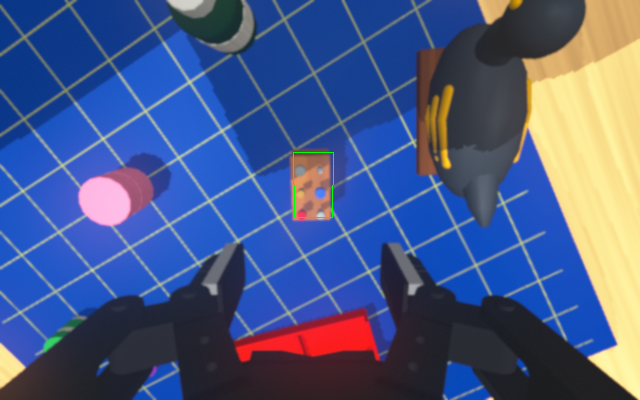

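The wrist view shows the block at (313,186), square between the fingers and matching the drawn outline. The duck's near edge at x≈420 px leaves about 80 mm to the centre. I'll grip the block.

Emit:
{"op": "carry_out", "data": {"delta_pos": [[0,0,0.05],[0,0,0.1],[0,0,0.14],[0,0,0.155],[0,0,0.162],[0,0,0.162]], "rot": [[0,0,0],[0,0,0],[0,0,0],[0,0,0],[0,0,0],[0,0,0]]}}

```text
clock: 31.85
eef_pos: [653.1, -80.2, 38.2]
tcp_rot: [3.14, -0.001, 1.035]
contact_force: [0.6, -0.2, 0.3]
opening: 0.727
grasp_force: 0.0
```

Emit:
{"op": "carry_out", "data": {"delta_pos": [[0,0,0],[0,0,0],[0,0,0],[0,0,0],[0,0,0],[0,0,0],[0,0,0],[0,0,0]], "rot": [[0,0,0],[0,0,0],[0,0,0],[0,0,0],[0,0,0],[0,0,0],[0,0,0],[0,0,0]], "claw": 0.02}}

```text
clock: 32.85
eef_pos: [653.3, -80.2, 38.7]
tcp_rot: [3.14, -0.001, 1.034]
contact_force: [-1.5, 0.5, 6.5]
opening: 0.395
grasp_force: 36.4
```

Emit:
{"op": "carry_out", "data": {"delta_pos": [[0,0,-0.015],[0,0,-0.05],[0,0,-0.1],[0,0,-0.15],[0,0,-0.15],[0,0,-0.15]], "rot": [[0,0,0],[0,0,0],[0,0,0],[0,0,0],[0,0,0],[0,0,0]]}}

```text
clock: 33.6
eef_pos: [651.9, -80.0, 187.4]
tcp_rot: [-3.142, 0.0, 1.034]
contact_force: [0.3, 0.1, -2.2]
opening: 0.39
grasp_force: 35.5
```

```bash
python3 - <<'E'
from h import *
x,y=tray('red',-39,40);w=1.571-.25
plan((x,y,190,w),(x,y,40,w))
E
```

```text
clock 33.6 [651.9 -80.  187.4] [-3.142  0.     1.034] open 0.39 F [ 0.3  0.1 -2.2] 35.53374230861664
(np.float64(502.4085739234657), np.float64(-247.7947487206478), 190, 1.321) -> [-0.2206 -0.0427 -0.0026] [ -0.    0.  -16.4]
(np.float64(502.4085739234657), np.float64(-247.7947487206478), 40, 1.321) -> [ 0.   -0.    0.15] [0. 0. 0.]
```

Emit:
{"op": "carry_out", "data": {"delta_pos": [[-0.04,-0.008,0],[-0.09,-0.017,0],[-0.14,-0.027,0],[-0.185,-0.036,0],[-0.212,-0.041,0],[-0.2206,-0.0427,0],[-0.2206,-0.0427,0],[-0.2206,-0.0427,0]], "rot": [[0,0,-3],[0,0,-6],[0,0,-9],[0,0,-12],[0,0,-15],[0,0,-16.4],[0,0,-16.4],[0,0,-16.4]]}}

```text
clock: 34.6
eef_pos: [502.7, -247.3, 186.4]
tcp_rot: [-3.14, -0.0, 1.32]
contact_force: [0.4, 0.7, -0.6]
opening: 0.389
grasp_force: 35.5
```

Emit:
{"op": "carry_out", "data": {"delta_pos": [[0,0,0.045],[0,0,0.09],[0,0,0.12],[0,0,0.134],[0,0,0.14],[0,0,0.142],[0,0,0.1435],[0,0,0.1435]], "rot": [[0,0,0],[0,0,0],[0,0,0],[0,0,0],[0,0,0],[0,0,0],[0,0,0],[0,0,0]]}}

```text
clock: 35.6
eef_pos: [503.2, -248.0, 44.4]
tcp_rot: [3.141, 0.0, 1.32]
contact_force: [-0.3, 0.4, -0.4]
opening: 0.39
grasp_force: 35.5
```

Emit:
{"op": "carry_out", "data": {"delta_pos": [[0,0,0.0007],[0,0,0.0014],[0,0,0.002],[0,0,0.002],[0,0,0.002]], "rot": [[0,0,0],[0,0,0],[0,0,0],[0,0,0],[0,0,0]]}}

```text
clock: 36.22
eef_pos: [503.0, -247.9, 42.7]
tcp_rot: [3.141, 0.0, 1.32]
contact_force: [-3.4, 2.3, 10.4]
opening: 0.392
grasp_force: 36.9
```

The block is on the floor at 10 N. I'll release, rise and check.

Emit:
{"op": "carry_out", "data": {"delta_pos": [[0,0,0],[0,0,0],[0,0,0],[0,0,0]], "rot": [[0,0,0],[0,0,0],[0,0,0],[0,0,0]], "claw": 0.05}}

```text
clock: 36.72
eef_pos: [502.8, -247.8, 41.6]
tcp_rot: [-3.141, -0.0, 1.32]
contact_force: [0.0, 0.3, 1.0]
opening: 0.586
grasp_force: 0.0
```

Emit:
{"op": "carry_out", "data": {"delta_pos": [[0,0,-0.02],[0,0,-0.06],[0,0,-0.11],[0,0,-0.16],[0,0,-0.21],[0,0,-0.25]], "rot": [[0,0,0],[0,0,0],[0,0,0],[0,0,0],[0,0,0],[0,0,0]]}}

```text
clock: 37.48
eef_pos: [503.0, -247.9, 294.0]
tcp_rot: [3.14, 0.0, 1.321]
contact_force: [0.3, -0.0, -0.4]
opening: 0.583
grasp_force: 0.0
```

Emit:
{"op": "carry_out", "data": {"delta_pos": [[0.2,0,0],[0.2,0,0],[0.2,0,0],[0.2,0,0],[0.2,0,0],[0.2,0,0]], "rot": [[0,0,0],[0,0,0],[0,0,0],[0,0,0],[0,0,0],[0,0,0]]}}

```text
clock: 38.22
eef_pos: [552.1, -55.3, 291.6]
tcp_rot: [-3.141, 0.001, 1.32]
contact_force: [-0.8, 0.2, 0.2]
opening: 0.584
grasp_force: 0.0
```

```bash
python3 - <<'E'
from h import *
plan()
a=r.grab_frame("top");c=r.camera_info("top")
for n,k,t,x0,y in [('bottle_white','bottle','red',(39,0),None),('pot_green','pot','red',(-39,-40),None),('burr_block','burr_block','red',(-39,40),1.32),('bottle_amber','bottle','yellow',(39,-20),None),('pot_gold','pot','yellow',(-39,40),None)]:
    g=np.array(tray(t,*x0));w=TR[t][2]
    for d in r.cut_out(n,"top"):
        q=np.array(ray((d['box'][0]+d['box'][2])/2,(d['box'][1]+d['box'][3])/2,30,c))
        if np.hypot(*(q-g))<40:
            f=fit(d['mask'],[P+[0,0,4] for P in MOD[k]],c,g,y);e=f[0][:2]-TR[t][:2]
            print(n,f,(e@[np.cos(w),np.sin(w)]).round(1),(e@[-np.sin(w),np.cos(w)]).round(1));break
    else: print(n,'miss')
b=r.grab_frame("scene")
cv2.imwrite("pics/end.png",np.hstack([cv2.resize(a[30:330,120:530],(400,300)),cv2.resize(b[100:350,100:533],(400,300))]))
E
```

```text
clock 38.225 [552.1 -55.3 291.6] [-3.141e+00  1.000e-03  1.320e+00] open 0.584 F [-0.8  0.2  0.2] 0.0
bottle_white miss
pot_green miss
burr_block miss
bottle_amber (array([579.666, 288.824]), np.float64(0.893)) 39.6 -20.1
pot_gold (array([497.386, 343.482]), np.float64(0.906)) -37.0 42.3
```

View pics/end.png

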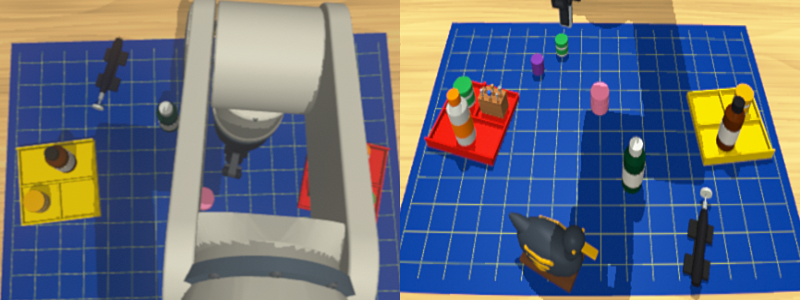

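The picture shows all five items upright in their compartments. In the right half, the red tray has the white bottle at (460,120), the green pot at (463,90) and the block at (492,98). The yellow tray has the amber bottle at (732,125) and the gold pot at (745,95). The duck, handpiece and green bottle look undisturbed. Each of the two red-tray short items touched down 4 mm above its pick height, which matches the tray floor, so I'll hand the job in.

```bash
python3 -c "
from rig import r
print(r.sign_off())"
```

```text
the job is handed in; nothing more can be done
None
```

I made up both kits as asked and handed the job in at about 38 s on the robot clock; sign-off returned no verdict, and the final check of the red tray's green pot and burr block was by eye plus touchdown height, because the arm hid that tray from the top camera.

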